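# Bring the upturned tumbler to the front of the under-vanity turntable

## Task

Gently spin the round wooden turntable by pushing one of the steel finger pegs on its rim until the upside-down glass tumbler faces squarely front, in line with the pointer tongue that sticks out from under the disc. Use the fingertips, and do not touch or lift anything that stands on the turntable, and leave the other things on the tray where they are. Then leave the turntable at rest and stay clear of it.

Things in the scene. Friction and masses are not known exactly. Their poses are not given: they have to be found in the camera images.
- foot: fixed white plastic foot of the turntable, standing on the grey tray (its origin, on the turning axis at the foot's underside, is 4 mm above the work surface); a flat tongue 22 mm wide and 8 mm thick, ending in a pointed head 48 mm wide, sticks out from it along its -x axis, to 178 mm from the axis, 50 mm beyond the disc's edge: this tongue is the pointer and its direction is 'front'. z is up
- pointer (a point): tip of the pointer tongue, on its upper face, 178 mm from the turning axis; it does not move. Front is the direction from the axis (foot) to this tip; it is roughly towards the robot
- carousel: the turning wooden disc, 256 mm in diameter and 10 mm thick, upper face 28 mm above the work surface; origin on the turning axis at the disc's underside, z up. It turns freely either way without end about the vertical axis and has drag: a push of about 1.5 N at a peg turns it and it stops almost at once when the push ends
- peg0 (a point): top centre of finger peg 0, an upright steel rod 12 mm in diameter standing 55 mm above the disc on a circle of radius 119 mm about the turning axis; the four equal pegs are 90 degrees apart and turn with the disc
- peg1 (a point): top centre of finger peg 1, an upright steel rod 12 mm in diameter standing 55 mm above the disc on a circle of radius 119 mm about the turning axis; the four equal pegs are 90 degrees apart and turn with the disc
- peg2 (a point): top centre of finger peg 2, an upright steel rod 12 mm in diameter standing 55 mm above the disc on a circle of radius 119 mm about the turning axis; the four equal pegs are 90 degrees apart and turn with the disc
- peg3 (a point): top centre of finger peg 3, an upright steel rod 12 mm in diameter standing 55 mm above the disc on a circle of radius 119 mm about the turning axis; the four equal pegs are 90 degrees apart and turn with the disc
- tumbler: clear glass tumbler standing upside down, loose on the disc about 62 mm from the turning axis; 76 mm tall, 68 mm in diameter at the mouth (below), 56 mm at its closed end (above); origin at the centre of its underside, z up. This one has to face front
- jar: white ceramic jar with flat wooden lid, 62 mm in diameter, 62 mm tall, loose on the disc, about 62 mm from the axis; origin at the centre of its underside
- scrubber: pink silicone scrubber, a low round dome 66 mm in diameter with a knob, 53 mm tall, loose on the disc about 62 mm from the axis; origin at the centre of its underside
- small_tub: small clip-on lid tub, 54 by 70 mm, 45 mm tall, loose on the disc about 62 mm from the axis; origin at the centre of its underside. The four things on the disc stand about 90 degrees apart, midway between the pegs
- big_tub: bystander: large clip-on lid storage tub, 156 by 112 mm, 75 mm tall, loose on the tray to the right; origin at the centre of its underside
- hooks: bystander: white plastic cluster of three hooks on a 34 by 100 mm plate, 35 mm tall, loose on the tray to the left; origin at the centre of its underside
- soap_box: bystander: closed soap box 104 by 70 mm, 44 mm tall, loose on the tray to the left; origin at the centre of its underside

How it is judged:
At the end, for the whole second after the job is handed in: Tumbler on the disc, 45 to 80 mm from the axis towards the pointer and within 14 mm of the pointer line; disc at rest; the four things upright (0.15 rad), still and within 85 mm of the axis; the three things on the tray moved under 20 mm (y of tumbler in the frame of foot between -0.014 and 0.014 m and x of tumbler in the frame of foot between -0.08 and -0.045 m and angular speed of carousel below 0.05 rad/s and angle between each of tumbler, jar, scrubber, small_tub's own z axis and vertical below 0.15 rad and height (world z) of tumbler between 0.02 and 0.036 m and horizontal distance between each of tumbler, jar, scrubber, small_tub and foot below 0.085 m and linear speed of each of tumbler, jar, scrubber, small_tub below 0.03 m/s and height (world z) of jar between 0.02 and 0.036 m and height (world z) of scrubber between 0.02 and 0.036 m and height (world z) of small_tub between 0.02 and 0.036 m and distance of each of big_tub, hooks, soap_box from where it was at the start of the episode below 0.02 m); the robot touches nothing.
It fails at once if the robot touches something standing on the turntable (over 1 N) (contact force between any of the fingers, the arm and tumbler above 1 N or contact force between any of the fingers, the arm and jar above 1 N or contact force between any of the fingers, the arm and scrubber above 1 N or contact force between any of the fingers, the arm and small_tub above 1 N).
It fails at once if something on the turntable is lifted (its underside over 50 mm above the work surface) or tipped (over 0.5 rad) (height (world z) of any of tumbler, jar, scrubber, small_tub above 0.05 m or angle between any of tumbler, jar, scrubber, small_tub's own z axis and vertical above 0.5 rad).
It fails at once if a bystander on the tray is moved 20 mm or more (distance of any of big_tub, hooks, soap_box from where it was at the start of the episode above 0.02 m).
It fails at once if the turntable is pushed roughly (over 40 N) (contact force between any of the fingers, the arm and carousel above 40 N).
It also fails if it takes over 48 s, if anything falls off the work surface, if the arm or the gripper's body presses on something with over 40 N, if the wrist force passes 120 N, or if a joint passes its speed limit or range.

## Robot

A 6-joint arm with a two-finger parallel gripper is mounted at the origin on the work surface. World frame = base frame: x ahead of the robot, y to its left, z up, the work surface at z = 0. Lengths are in m, angles in rad, forces in N, time in s.
With the tool pointing down it reaches from about 0.35 to 0.775 m from the base axis. Payload 7.3 kg.
Tool frame: the origin (TCP) lies midway between the tips of the shut fingers; the grasp point (between the pads) lies 19 mm behind it (robot.tcp_to_grasp is the distance from the TCP to the grasp point, in m); z points along the fingers, y is the direction in which the jaws open and shut (so a half turn about z gives the same grasp; the last joint's range is limited). The gripper opens to 92 mm and grips with 3 to 60 N. Pads are 19 mm wide; open, the fingers measure 130 mm over their backs; the gripper's body (75 mm by 190 mm) begins 47 mm behind the grasp point.
Start: joints at [-0.146, 0.342, 1.524, -0, 1.275, -0.146], TCP at [0.525, 0, 0.227] pointing down, gripper open.
Joint ranges: [-2.53, 2.53], [-0.77, 2.02], [0.04, 2.7], [-1, 4.14], [0.28, 2.66], [-3.11, 3.11]. Speed limits (rad/s): [2.57, 2.57, 3.14, 3.14, 3.14, 3.14].

## Interface

Orientations are given as [roll, pitch, yaw] about the fixed x, y, z axes, in that order (R = Rz(yaw) Ry(pitch) Rx(roll)).
In Python, from cell import status, read_camera, camera_info, ticket, robot gives the robot as it stands.
- The arm moves only by the tool jog_arm, never from a script. Its argument "plan" is a list that holds one entry, the list of rows, each a list of 7 numbers: the shift along the tool's x, y, z each as a share of 0.05 m, from -1 to 1, then the turn, a rotation vector about the tool's x, y, z each as a share of 0.15 rad, from -1 to 1, then the opening, from 0 (shut) to 1 (fully open). In form: [[[x, y, z, wx, wy, wz, hand], ...]]. A call has 1 to 20 rows; each row shifts and turns the commanded pose from where the row before left it, along the tool's axes as they then stand; what a row does not reach is not made up. A row lasts 1/8 s, in which the tool goes at most 62.5 mm and 10.7 degrees, less where a joint would pass 70% of its speed; a pose out of reach is approached as far as the arm can. A call with a number of a shift or a turn outside -1 to 1 is refused whole. A call with a gripper value outside its range is refused whole. The fingers move at their own pace and stop on an object; "squeeze" is the grip in N (left out, the last holds). Time passes only in rows, so rows that do not move let the fingers close. It gives the time, the measured TCP pose, the force and the opening at its end, in the units of the state.
- status.observe(): the state, without advancing time (a new reading comes with each control period).
- read_camera(name): name is "scene" or "side" or "wrist"; returns (picture, depth): 384x512x3 uint8, red, green, blue; 384x512 float32, m along the optical axis (not along the pixel's ray), 0 where there is no reading.
- camera_info(name): a dict with "mtx" (3x3 intrinsics, pixels), "distortion" ([k1, k2, p1, p2, k3] as OpenCV has them; the pictures are not rectified), "world_to_cam" (4x4, takes a point from world to camera coordinates). Camera axes: x right, y down, z forward; pixel columns grow to the right and rows downward; lengths in m; the calibration is good to about 2 mm. A picture is of the moment at which its call begins: read the wrist's pose just before it. camera_info takes no time and is no camera call; for the wrist camera it gives the pose at the moment of the call.
- ticket.hand_in(): hands the job in, once; it reports no verdict.
The state is a dict: "time": time; "qpos": joint angles; "qvel": joint speeds; "joint_efforts": joint torques, N m; "tool_pos": TCP position; "tool_rot": TCP orientation; "contact_force": force on the tool from outside, world axes, zero at the start; "torque": the same for the moment, N m; "opening": finger opening in m.
Only numpy, scipy, OpenCV 4.12 (cv2) and the standard library are available. Lean on these libraries where they do the work, as an engineer would, in place of code of your own. Each camera call takes 0.05 s, during which the arm holds its last target.

## Working session

There is one attempt and no reset: what is moved stays moved. The work goes in short steps, Python scripts to look and compute and a tool call to move; the robot and the scene stay as the last step left them, time stands still between calls to the robot, and variables do not carry over. Pictures are saved under pics/ and viewed, and the job is handed in when it is done.

Besides the shell and the picture viewer there is one more tool, called after "Call:" as name(argument=value, ...) on one line, values as JSON. jog_arm: Moves the arm, as the interface text tells. Its arguments: {"type":"object","properties":{"plan":{"type":"array"},"squeeze":{"type":"number"}},"required":["plan"]}

```bash
ls; mkdir -p pics
python3 - <<'E'
from cell import status, read_camera, camera_info
import cv2,numpy as np
print(status.observe())
for n in("scene","side"):
    p,d=read_camera(n); cv2.imwrite(f"pics/{n}0.png",p[...,::-1]); np.savez(f"{n}0.npz",p=p,d=d); print(n,camera_info(n))
E
```

```text
pics
{'time': 0.0, 'qpos': array([-1.46030598e-01,  3.42736478e-01,  1.52501669e+00, -3.02457152e-06,
        1.27541500e+00, -1.46009913e-01]), 'qvel': array([-0.00076922,  0.00027614, -0.0017399 , -0.00045854,  0.00143639,
        0.00011752]), 'joint_efforts': array([ 7.61924657e-04, -4.31245601e+01, -2.44219762e+01,  7.17750052e-02,
        5.59406646e-02, -1.04314388e-04]), 'tool_pos': array([5.24587350e-01, 6.59559227e-05, 2.26037948e-01]), 'tool_rot': array([-3.14003348e+00, -2.26363446e-04,  1.57077635e+00]), 'contact_force': array([-0.42449312, -0.7580633 , -0.51131183]), 'torque': array([ 0.03512764, -0.00550054,  0.00778118]), 'opening': 0.09175007683472149}
scene {'mtx': array([[453.08163812,   0.        , 261.33334985],
       [  0.        , 453.08163812, 193.20040917],
       [  0.        ,   0.        ,   1.        ]]), 'distortion': array([-0.11128223,  0.        ,  0.        ,  0.        ,  0.        ]), 'world_to_cam': array([[-0.3103842 ,  0.95048491, -0.01549466,  0.16034603],
       [ 0.82505344,  0.26125639, -0.50103087, -0.42180482],
       [-0.4721742 , -0.16829599, -0.86529069,  1.24289237],
       [ 0.        ,  0.        ,  0.        ,  1.        ]])}
side {'mtx': array([[371.435436  ,   0.        , 252.63227856],
       [  0.        , 371.435436  , 188.82876468],
       [  0.        ,   0.        ,   1.        ]]), 'distortion': array([-0.01231499,  0.        ,  0.        ,  0.        ,  0.        ]), 'world_to_cam': array([[-0.9574219 , -0.28797645,  0.02031924,  0.51990712],
       [-0.20679236,  0.63499436, -0.74432458,  0.15572394],
       [ 0.20144535, -0.71683452, -0.66750883,  0.73446877],
       [ 0.        ,  0.        ,  0.        ,  1.        ]])}
```

View pics/scene0.png

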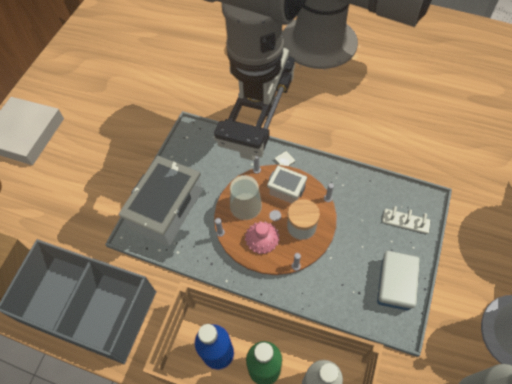

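View pics/side0.png

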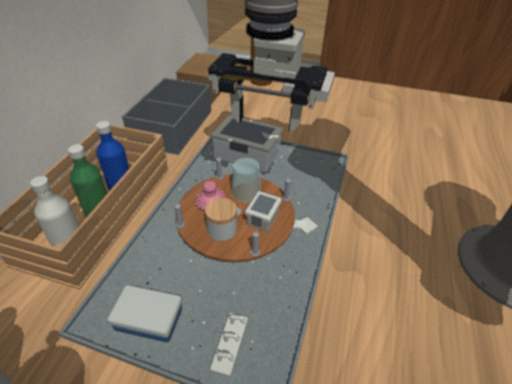

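```bash
cat > h.py <<'E'
import cv2,numpy as np
from cell import status, read_camera, camera_info
def ray(ci,uv,z):
    K=ci["mtx"];D=ci["distortion"];T=ci["world_to_cam"]
    n=cv2.undistortPoints(np.array(uv,float).reshape(-1,1,2),K,D).reshape(-1,2)
    R=T[:3,:3];c=-R.T@T[:3,3]
    d=np.c_[n,np.ones(len(n))]@R
    s=(z-c[2])/d[:,2]
    return c+d*s[:,None]
def proj(ci,P):
    T=ci["world_to_cam"]
    return cv2.projectPoints(np.array(P,float).reshape(-1,1,3),cv2.Rodrigues(T[:3,:3])[0],T[:3,3],ci["mtx"],ci["distortion"])[0].reshape(-1,2)
E
python3 - <<'E'
from h import *
for n,(a,b,w,h) in dict(scene=(200,140,150,140),side=(160,140,170,130)).items():
    p=np.load(n+"0.npz")["p"]
    c=cv2.resize(p[b:b+h,a:a+w],None,fx=4.5,fy=4.5,interpolation=cv2.INTER_CUBIC)[:600]
    cv2.imwrite(f"pics/{n}0z.png",c[...,::-1])
E
```

```text
(no output)
```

View pics/scene0z.png

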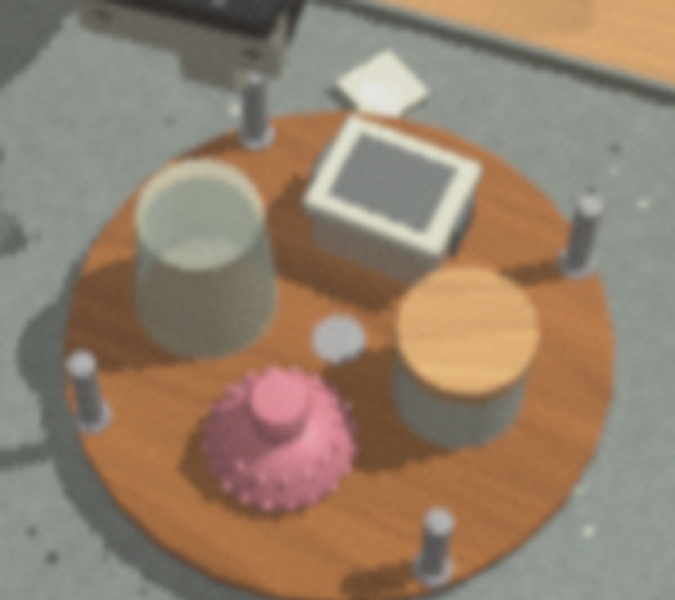

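View pics/side0z.png

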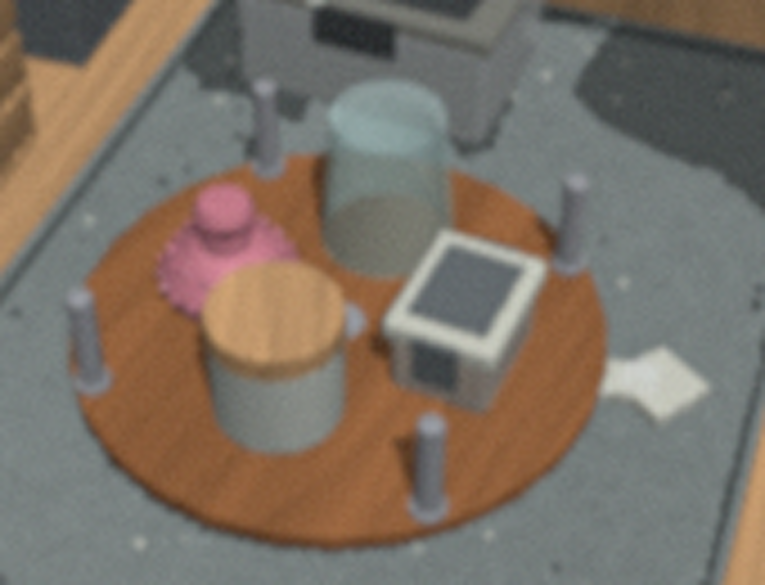

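Run:
```python
from h import *
S=camera_info("scene");V=camera_info("side")
s=lambda l:[(200+x/4.5,140+y/4.5) for x,y in l]
v=lambda l:[(160+x/4.5,140+y/4.5) for x,y in l]
a=ray(S,s([(254,78),(588,204),(438,520),(82,362)]),.083);print(a,a.mean(0))
b=ray(V,v([(575,184),(432,424),(80,297),(265,88)]),.083);print(b,b.mean(0))
c=(a.mean(0)+b.mean(0))/2
print(np.linalg.norm(a-c,axis=1),np.linalg.norm(b-c,axis=1),np.degrees(np.arctan2(*(a-c)[:,1::-1].T)),np.degrees(np.arctan2(*(b-c)[:,1::-1].T)))
for z in(.008,.012,.016):
    for t in (ray(S,s([(388,50)]),z)[0],ray(V,v([(709,386)]),z)[0]):
        print(z,t,np.linalg.norm((t-c)[:2]),np.degrees(np.arctan2(t[1]-c[1],t[0]-c[0])))
# tumbler top center z=.104, jar top .09
for t in(ray(S,s([(201,212)]),.104)[0],ray(V,v([(388,117)]),.104)[0]):
    print('tum',t,np.linalg.norm((t-c)[:2]),np.degrees(np.arctan2(t[1]-c[1],t[0]-c[0])))
for t in(ray(S,s([(468,331)]),.09)[0],ray(V,v([(274,316)]),.09)[0]):
    print('jar',t,np.linalg.norm((t-c)[:2]),np.degrees(np.arctan2(t[1]-c[1],t[0]-c[0])))
for t in(ray(S,s([(279,398)]),.081)[0],ray(V,v([(224,208)]),.081)[0]):
    print('scr',t)
d=np.load("scene0.npz")["d"]
```

```text
[[ 0.47752484 -0.02219365  0.083     ]
 [ 0.49732999  0.14232693  0.083     ]
 [ 0.66385607  0.11964616  0.083     ]
 [ 0.6402349  -0.04614758  0.083     ]] [0.56973645 0.04840796 0.083     ]
[[ 0.47296387 -0.02048526  0.083     ]
 [ 0.49523705  0.14345831  0.083     ]
 [ 0.661492    0.12036111  0.083     ]
 [ 0.63781649 -0.04443409  0.083     ]] [0.56687735 0.04972502 0.083     ]
[0.11540966 0.1171974  0.11879029 0.11932877] [0.11801585 0.11936926 0.11733024 0.11650726] [-141.86956138  127.27335909   36.45230993  -52.93134104] [-143.88963901  127.74388881   37.41909903  -53.37239236]
0.008 [0.39166831 0.01996014 0.008     ] 0.17902058697113263 -170.64293343183635
0.008 [0.39271253 0.01682099 0.008     ] 0.17853054887299216 -169.5943467789706
0.012 [0.39443079 0.02064499 0.012     ] 0.17618365985980086 -170.7166255560282
0.012 [0.39263972 0.0206365  0.012     ] 0.17795286197812868 -170.8069559367968
0.016 [0.39719328 0.02132985 0.016     ] 0.17334703373661572 -170.7927295843786
0.016 [0.39256692 0.02445202 0.016     ] 0.17745538105650652 -172.02691316600334
tum [ 0.56524816 -0.01682523  0.104     ] 0.06596267699186975 -92.65780140776897
tum [ 0.56430698 -0.01604807  0.104     ] 0.06523729834165887 -93.51520043295992
jar [0.57914779 0.10851813 0.09      ] 0.06043196549389538 79.6657724376291
jar [0.57468903 0.11182119 0.09      ] 0.063078391103056 84.19300316441537
scr [0.62984211 0.03964416 0.081     ]
scr [0.62465994 0.04457813 0.081     ]
```

Call:
jog_arm(plan=[[[-0.46, -0.3, 0, 0, 0, 0, 0], [-0.46, -0.3, 0, 0, 0, 0, 0], [0, 0, 0, 0, 0, -0.873, 0], [0, 0, 0, 0, 0, -0.873, 0], [0, 0, 0, 0, 0, -0.873, 0], [0, 0, 0, 0, 0, -0.873, 0], [0, 0, 0, 0, 0, -0.873, 0], [0, 0, 0, 0, 0, -0.873, 0], [0, 0, 0, 0, 0, -0.873, 0], [0, 0, 0.5, 0, 0, 0, 0], [0, 0, 0.5, 0, 0, 0, 0], [0, 0, 0, 0, 0, 0, 0], [0, 0, 0, 0, 0, 0, 0]]])

```text
time: 1.72
tool_pos: [0.4954, -0.0461, 0.1774]
tool_rot: [3.141, 0.001, 2.487]
contact_force: [0.0, -0.1, 0.8]
opening: 0.0
```

Run:
```python
from h import *
S=camera_info("scene")
st=status.observe();print(st["tool_pos"],st["tool_rot"],st["qpos"],st["opening"],st["contact_force"])
print(ray(S,[(200,172),(162,158),(123,201),(184,212)],.079))
for n,(a,b,w,h) in dict(scene=(200,140,150,140),side=(160,140,170,130)).items():
    p,d=read_camera(n)
    cv2.imwrite(f"pics/{n}1.png",p[...,::-1])
```

```text
[ 0.49542834 -0.04607012  0.17744508] [3.14123175e+00 8.04637853e-04 2.48745814e+00] [-2.46889416e-01  3.39084298e-01  1.67478407e+00  1.40449580e-05
  1.12684250e+00 -1.16355740e+00] 2.2562328026968495e-05 [ 0.03562966 -0.06086787  0.7930388 ]
[[ 0.54496022 -0.12334767  0.079     ]
 [ 0.53641543 -0.2144173   0.079     ]
 [ 0.65660057 -0.24718444  0.079     ]
 [ 0.64172941 -0.11849286  0.079     ]]
```

View pics/side1.png

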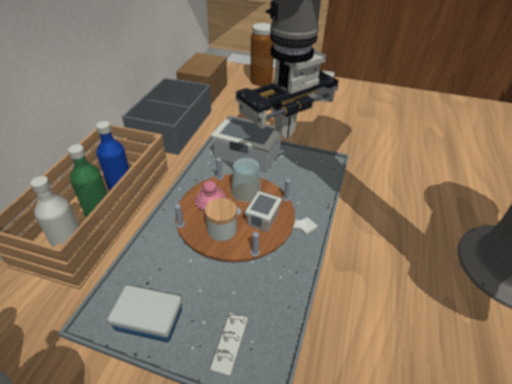

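View pics/scene1.png

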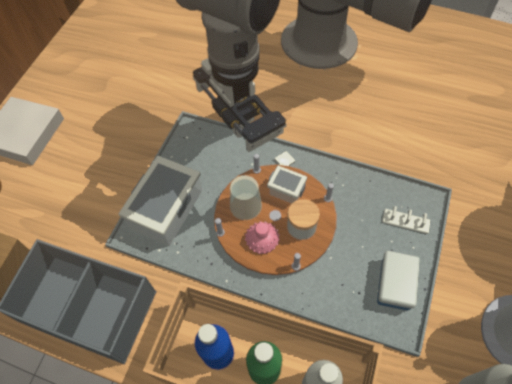

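Call:
jog_arm(plan=[[[0, 0, 0.5, 0, 0, 0, 0], [0, 0, 0.5, 0, 0, 0, 0], [0, 0, 0.5, 0, 0, 0, 0], [0, 0, 0.5, 0, 0, 0, 0], [0, 0, 0.3, 0, 0, 0, 0], [0, 0, 0, 0, 0, 0, 0], [0, 0, 0, 0, 0, 0, 0]]])

```text
time: 2.7
tool_pos: [0.4958, -0.0461, 0.0627]
tool_rot: [3.141, 0.002, 2.488]
contact_force: [0.1, 0.4, 0.3]
opening: 0.0002
```

Run:
```python
from h import *
st=status.observe();print(st["tool_pos"],st["contact_force"])
o=[]
for n,(a,b,w,h) in dict(scene=(200,140,150,140),side=(160,140,170,130)).items():
    p,d=read_camera(n)
    o.append(cv2.resize(p[b-40:b+130,a:a+150],None,fx=2.6,fy=2.6,interpolation=3))
cv2.imwrite("pics/2.png",np.hstack(o)[...,::-1])
```

```text
[ 0.49576332 -0.04613499  0.06266244] [0.10436112 0.43525373 0.34821963]
```

View pics/2.png

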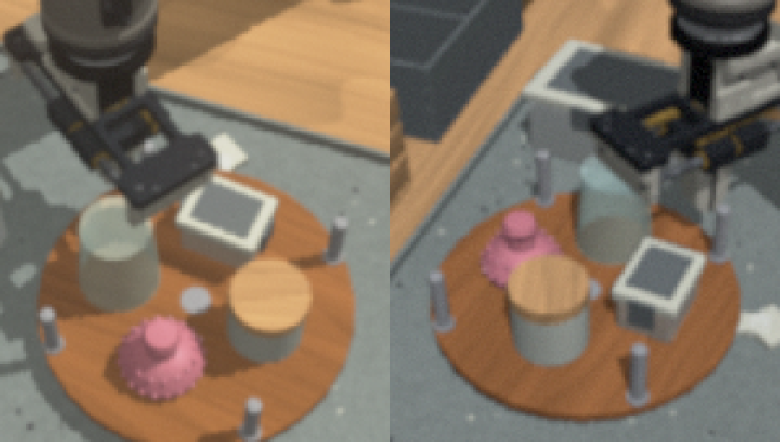

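Run:
```python
from h import *
S=camera_info("side")
print(proj(S,[status.observe()["tool_pos"]]))
p,d=read_camera("side")
cv2.imwrite("pics/3.png",cv2.resize(p[100:200,220:330],None,fx=6,fy=6,interpolation=2)[...,::-1])
p,d=read_camera("wrist")
cv2.imwrite("pics/3w.png",p[...,::-1])
```

```text
[[279.56293605 178.59170725]]
```

View pics/3.png

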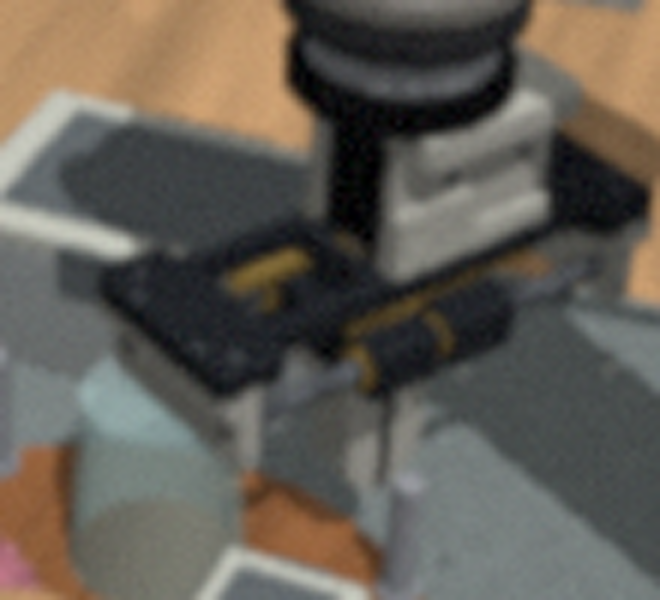

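View pics/3w.png

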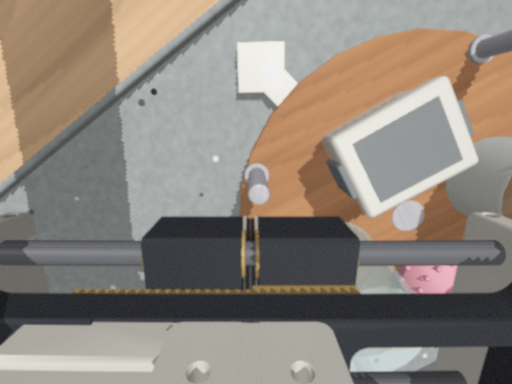

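Call:
jog_arm(plan=[[[0.09, 0.0017, 0, 0, 0, 0.25, 0], [0.09, 0.0017, 0, 0, 0, 0.25, 0], [0.09, 0.0017, 0, 0, 0, 0.25, 0], [0.09, 0.0017, 0, 0, 0, 0.25, 0], [0.09, 0.0017, 0, 0, 0, 0.25, 0], [0.09, 0.0017, 0, 0, 0, 0.25, 0], [0.09, 0.0017, 0, 0, 0, 0.25, 0], [0.09, 0.0017, 0, 0, 0, 0.25, 0], [0.09, 0.0017, 0, 0, 0, 0.25, 0], [0.09, 0.0017, 0, 0, 0, 0.25, 0], [0.09, 0.0017, 0, 0, 0, 0.25, 0], [0.09, 0.0017, 0, 0, 0, 0.25, 0]]])

```text
time: 4.4
tool_pos: [0.4617, -0.0049, 0.0623]
tool_rot: [3.14, 0.002, 2.036]
contact_force: [1.2, -0.8, -1.1]
opening: 0.0004
```

Run:
```python
from h import *
st=status.observe();print(st["tool_pos"],st["contact_force"])
q=st["tool_pos"][:2]-[.568,.049];print(np.hypot(*q),np.degrees(np.arctan2(q[1],q[0])),np.degrees(st["tool_rot"]))
o=[]
for n,(a,b,w,h) in dict(scene=(200,140,150,140),side=(160,140,170,130)).items():
    p,d=read_camera(n)
    o.append(cv2.resize(p[b-40:b+130,a:a+150],None,fx=2.6,fy=2.6,interpolation=3))
cv2.imwrite("pics/4.png",np.hstack(o)[...,::-1])
```

```text
[ 0.46168198 -0.00491346  0.06229333] [ 1.16760875 -0.79469901 -1.14205364]
0.11920647202432529 -153.11061131495092 [1.79898466e+02 8.98513655e-02 1.16663222e+02]
```

View pics/4.png

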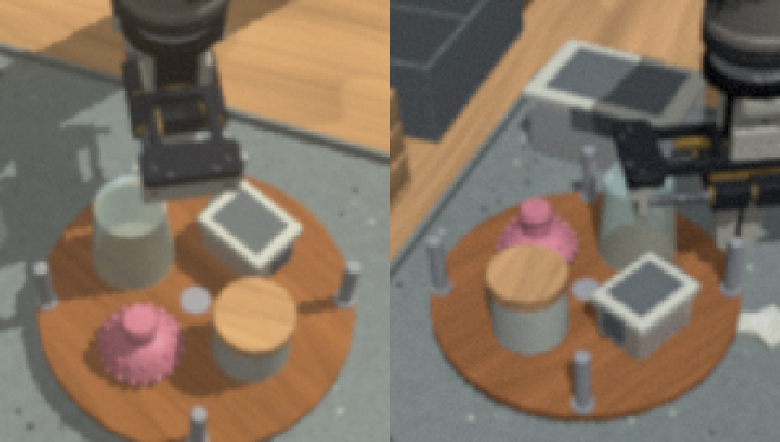

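Call:
jog_arm(plan=[[[0.09, 0.0017, 0, 0, 0, 0.25, 0], [0.09, 0.0017, 0, 0, 0, 0.25, 0], [0.09, 0.0017, 0, 0, 0, 0.25, 0], [0.09, 0.0017, 0, 0, 0, 0.25, 0], [0.09, 0.0017, 0, 0, 0, 0.25, 0], [0.09, 0.0017, 0, 0, 0, 0.25, 0], [0.09, 0.0017, 0, 0, 0, 0.25, 0], [0.09, 0.0017, 0, 0, 0, 0.25, 0], [0.09, 0.0017, 0, 0, 0, 0.25, 0], [0.09, 0.0017, 0, 0, 0, 0.25, 0], [0.09, 0.0017, 0, 0, 0, 0.25, 0], [0.09, 0.0017, 0, 0, 0, 0.25, 0], [0.09, 0.0017, 0, 0, 0, 0.25, 0], [0.09, 0.0017, 0, 0, 0, 0.25, 0], [0.09, 0.0017, 0, 0, 0, 0.25, 0], [0.09, 0.0017, 0, 0, 0, 0.25, 0], [0.09, 0.0017, 0, 0, 0, 0.25, 0], [0.09, 0.0017, 0, 0, 0, 0.25, 0], [0.09, 0.0017, 0, 0, 0, 0.25, 0], [0.09, 0.0017, 0, 0, 0, 0.25, 0]]])

```text
time: 7.0
tool_pos: [0.4535, 0.0826, 0.0621]
tool_rot: [3.14, 0.0, 1.287]
contact_force: [1.1, -1.2, 0.1]
opening: 0.0003
```

Run:
```python
from h import *
st=status.observe();print(st["tool_pos"],st["contact_force"])
q=st["tool_pos"][:2]-[.568,.049];print(np.hypot(*q),np.degrees(np.arctan2(q[1],q[0])),np.degrees(st["tool_rot"]))
o=[]
for n,(a,b,w,h) in dict(scene=(200,140,150,140),side=(160,140,170,130)).items():
    p,d=read_camera(n)
    np.save(n+"5.npy",p)
    o.append(cv2.resize(p[b-40:b+130,a:a+150],None,fx=2.6,fy=2.6,interpolation=3))
cv2.imwrite("pics/5.png",np.hstack(o)[...,::-1])
```

```text
[0.45345611 0.0825741  0.0621255 ] [ 1.06388369 -1.23371843  0.06765001]
0.11936299128393194 163.6635489969078 [1.79920715e+02 4.74621216e-03 7.37515634e+01]
```

View pics/5.png

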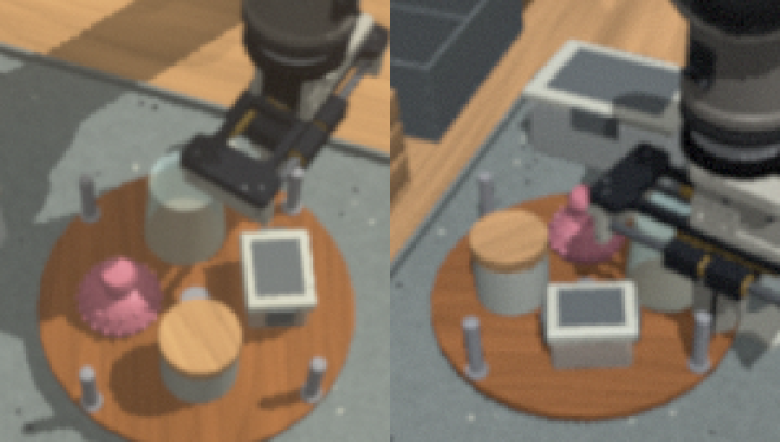

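Run:
```python
from h import *
S=camera_info("scene");c=np.array([.568,.049])
a=ray(S,[(200+x/2.6,100+y/2.6) for x,y in[(87,181),(296,170),(316,364),(88,374)]],.083)[:,:2]
print(a,a.mean(0),np.degrees(np.arctan2(*(a-a.mean(0)).T[::-1])))
```

```text
[[ 5.20922798e-01 -5.77837735e-02]
 [ 4.60873770e-01  9.76344418e-02]
 [ 6.19756383e-01  1.54586850e-01]
 [ 6.77382186e-01 -5.81223028e-04]] [0.56973378 0.04846407] [-114.67437335  155.69204928   64.76243473  -24.49431176]
```

Call:
jog_arm(plan=[[[0.09, 0.0017, 0, 0, 0, 0.25, 0], [0.09, 0.0017, 0, 0, 0, 0.25, 0], [0.09, 0.0017, 0, 0, 0, 0.25, 0], [0.09, 0.0017, 0, 0, 0, 0.25, 0], [0.09, 0.0017, 0, 0, 0, 0.25, 0], [0.09, 0.0017, 0, 0, 0, 0.25, 0], [0.07, 0.0017, 0, 0, 0, 0.2, 0], [0.03, 0, 0, 0, 0, 0.05, 0], [0, 0, 0, 0, 0, 0, 0], [-0.1, 0, 0, 0, 0, 0, 0], [-0.1, -0.1, 0, 0, 0, 0, 0], [0, 0, 0, 0, 0, 0, 0]]])

```text
time: 8.6
tool_pos: [0.4555, 0.1059, 0.0617]
tool_rot: [-3.141, 0.0, 1.025]
contact_force: [-0.3, -0.1, -0.4]
opening: 0.0009
```

Call:
jog_arm(plan=[[[0, 0, -0.3, 0, 0, 0, 0], [0, 0, -0.6, 0, 0, 0, 0], [0, 0, -0.6, 0, 0, 0, 0], [0, 0, -0.6, 0, 0, 0, 0], [0, 0, -0.6, 0, 0, 0, 0], [0, 0, -0.6, 0, 0, 0, 0], [0, -0.6, 0, 0, 0, 0, 0], [0, -0.6, 0, 0, 0, 0, 0], [0, 0, 0, 0, 0, 0, 0], [0, 0, 0, 0, 0, 0, 0]]])

```text
time: 9.85
tool_pos: [0.4056, 0.1371, 0.2269]
tool_rot: [3.141, -0.001, 1.025]
contact_force: [0.5, -0.7, 0.0]
opening: 0.0003
```

Run:
```python
from h import *
st=status.observe();print(st["tool_pos"],st["contact_force"])
o=[]
for n,(a,b,w,h) in dict(scene=(200,140,150,140),side=(160,140,170,130)).items():
    p,d=read_camera(n)
    np.save(n+"6.npy",p);cv2.imwrite(f"pics/{n}6.png",p[...,::-1])
    o.append(cv2.resize(p[b-40:b+130,a:a+150],None,fx=2.6,fy=2.6,interpolation=3))
cv2.imwrite("pics/6.png",np.hstack(o)[...,::-1])
```

```text
[0.40559593 0.13710121 0.22693645] [ 0.53652222 -0.6667338   0.02841542]
```

View pics/6.png

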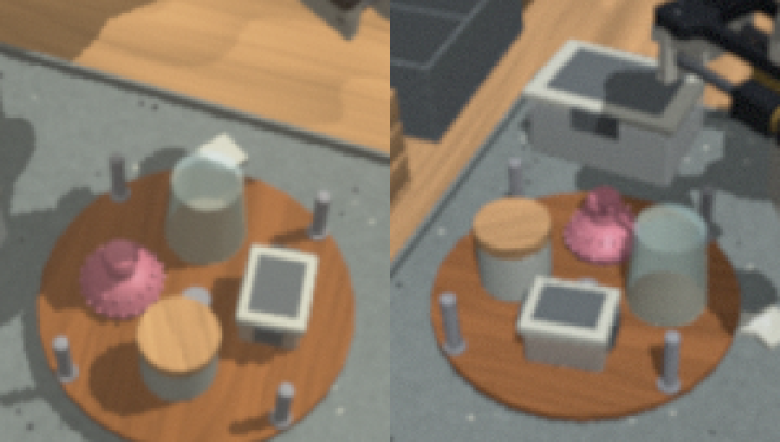

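Run:
```python
from h import *
S=camera_info("scene");V=camera_info("side")
s=lambda l:[(200+x/2.6,100+y/2.6) for x,y in l]
v=lambda l:[(160+(x-390)/2.6,100+y/2.6) for x,y in l]
a=ray(S,s([(118,160),(322,197),(286,389),(61,343)]),.083)[:,:2]
b=ray(V,v([(707,194),(672,338),(448,300),(516,163)]),.083)[:,:2]
for ci,t,e in((S,s([(207,183)]),a),(V,v([(671,228)]),b)):
    c=e.mean(0);print(c,np.degrees(np.arctan2(*(e-c).T[::-1])))
    q=ray(ci,t,.104)[0,:2]
    tip=ray(ci,[(200+388/4.5,140+50/4.5)] if ci is S else [(160+709/4.5,140+386/4.5)],.012)[0,:2]
    u=(tip-c)/np.linalg.norm(tip-c); r=q-c
    print(q,"along",r@u,"lateral",u[0]*r[1]-u[1]*r[0],"tip",tip)
```

```text
[0.56981516 0.04844784] [-130.12953864  140.2874324    50.17371375  -40.20518339]
[0.50724017 0.03716554] along 0.06356970963296205 lateral 0.0013457831402658785 tip [0.39443079 0.02064499]
[0.56602979 0.05105715] [-130.95030794  139.91981572   49.65898294  -40.76233098]
[0.50208608 0.03661351] along 0.06547768590585736 lateral 0.003176435562732118 tip [0.39263972 0.0206365 ]
```

View pics/scene6.png

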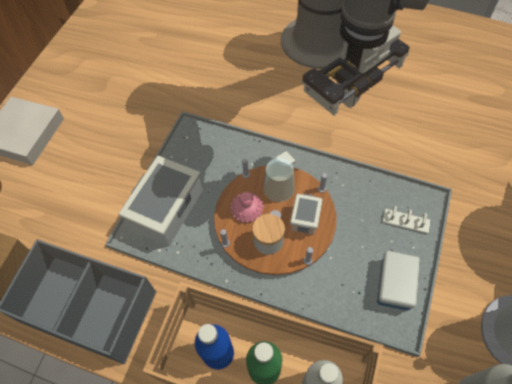

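The tumbler is in line with the pointer: 1–3 mm off the line and about 64 mm from the axis. The bystanders haven't moved and the arm is clear.

```bash
python3 -c "
from cell import ticket
print(ticket.hand_in())"
```

```text
the job is handed in; nothing more can be done
None
```

I turned the disc about 77° clockwise (seen from above) by pushing one rim peg with the shut fingertips, and the tumbler now faces front. I then backed off, lifted clear and handed the job in at about 10 s; it gave no verdict.

- **Tumbler:** the last pictures put it about 1 mm (scene camera) and 3 mm (side camera) off the pointer line, against the 14 mm allowed. It is about 64–65 mm from the axis. The two cameras disagree by 2–5 mm in absolute position, about what the calibration allows.
- **Things on the disc:** all four still look upright in the pictures. I judged this by eye and did not measure their tilt.
- **Big tub, hooks and soap box:** they look where they were at the start. This was also by eye.
- **Force:** the tool reading was at most about 2 N when I read it during the push. I read it only between moves, so a brief peak could have been missed.
- **Disc at rest:** I did not measure its speed after the push. Both camera views taken after backing off gave the same peg angles to within about 1°.

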